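Open the double-latched belt cover of a bench lathe

TASK

Open the belt cover on the bench lathe's headstock so that the belt can be changed: turn the black wing latch on the cover a quarter turn anticlockwise, raise the cover a little until it stops on its safety catch, then reach in under its raised front edge, push the hidden catch to the left as far as it goes and hold it there while you lift the cover past it, and swing the cover right back to its stop. Work by feel: do not pull hard against the catch or force it sideways, do not fling the cover open, and leave the loose things on the bench where they are.

Things in the scene. Friction and masses are not known exactly. Their poses are not given: they have to be found in the camera images.
- lathe: Small teal bench lathe, bolted down. Frame: centre of the headstock's underside; its -x side is the operator's (towards the robot), bed to its -y, z up; offsets elsewhere are in this frame, cover shut. Housing 150 (x) by 160 (y) by 140 mm high, front wall's face at x=-75, open at the top under the cover. Beyond y=-90 chuck, carriage and tailstock, up to 165 mm high.
- cover (a joint): Hinge angle of the pale belt cover, rad: 0 shut, grows as its front rises, stop at 1.65 (just past upright). The safety catch stops it between 0.12 and 0.19. The hinge is stiff: the cover (about 0.5 kg) stays where it is left; raising it takes 5 to 10 N at the front edge.
- latch (a joint): Angle of the black wing latch on the cover, rad: 0 locked (-0.1 to 0.2 at the start), grows anticlockwise seen from above, stop at 1.5; the cover is free beyond 1.1. Stiff (0.06 N m), stays where it is left.
- latch_grip (a point): Middle of the latch's wing, at x=-45, y=55, z=203 mm: a black bar 44 long, 12 wide, 26 mm high, its underside 10 mm and its top 34 mm above the cover, this point 24 mm above the cover. The point's x axis runs along the bar, y across it. It turns about z and rises with the cover.
- cover_edge (a point): Middle of the underside of the cover's front edge (rounded, 6 mm thick, along y): x=-104, y=0, z=117 mm shut; moves with the cover. The cover, 160 mm wide (y), has a flat top at z=179 from x=-75 to 78, a slope down to x=-105, z=150, and below it an upright front apron that ends at this edge, 28 mm in front of the housing wall.
- hinge_axis (a point): Middle of the cover's hinge axis, fixed on the lathe at x=78, y=0, z=145 mm; the axis runs along the lathe's y.
- catch_slot (a point): Slot in the front wall behind the apron, x=-75, y=-15, z=130 mm. Out of it sticks the tab of the safety catch, a yellow upright plate 6 mm thick (y), from z=118 to 138, reaching to x=-100. Its setting differs by up to 10 mm in y and 4 mm in z. Sprung, it swings only to +y (2 N at first, 6 N at its stop, about 12 mm on) and frees the cover 6 to 10 mm on; let go, it springs back.
- bushing: Turned aluminium flanged bushing, 48 mm across, 34 mm high, loose on the bench. Origin: centre of its underside. Leave alone.
- chuck_key: Steel T-shaped chuck key, 70 by 60 mm, 12 mm thick, lying loose on the bench. Origin: under the middle of its shank. Leave alone.
- wood_block: Loose wood block 50 by 90 by 30 mm on the bench. Origin: centre of its underside. Leave alone.
- oil_can: Red oil can, 64 mm across, 135 mm high with its spout, standing loose. Origin: centre of its underside. Leave alone.

How it is judged:
On the way, in this order (a step that is already met when the one before it is completed fails the run):
1. the wing latch is turned past its release angle while the cover is still down (value of joint latch above 1.05 rad and value of joint cover below 0.06 rad), for 0.1 s.
2. the cover is raised a little and waits there, still held by its safety catch (value of joint cover between 0.09 and 0.24 rad), for 0.3 s.
At the end, for the whole second after the job is handed in: The cover stands open within 0.15 rad of its stop (angle above 1.5 rad), at rest and let go; the loose things on the bench are within 20 mm of where they were (value of joint cover above 1.5 rad and velocity of joint cover between -0.05 and 0.05 rad/s); the robot touches nothing.
It fails at once if the cover is pulled hard against the safety catch (hook of the catch against the cover's flange) (contact force between catch_c0 and cover_c0 above 40 N).
It fails at once if the tab of the safety catch is forced sideways (contact force between the fingers and catch_c1 above 25 N).
It fails at once if the cover is flung open (velocity of joint cover above 2.5 rad/s).
It fails at once if a loose thing on the bench is moved (distance of any of bushing, chuck_key, wood_block, oil_can from where it was at the start of the episode above 0.02 m).
It also fails if it takes over 67 s, if anything falls off the work surface, if the arm or the gripper's body presses on something with over 40 N, if the wrist force passes 120 N, or if a joint passes its speed limit or range.

ROBOT

A 6-joint arm with a two-finger parallel gripper is mounted at the origin on the work surface. World frame = base frame: x ahead of the robot, y to its left, z up, the work surface at z = 0. Lengths are in m, angles in rad, forces in N, time in s.
With the tool pointing down it reaches from about 0.375 to 0.975 m from the base axis. Payload 3.8 kg.
Tool frame: the origin (TCP) lies at the very end of the fingers, on their centre line; the grasp point (between the pads) lies 19 mm behind it; z points along the fingers, y is the line along which they close (so a half turn about z gives the same grasp; the last joint's range is limited). The gripper opens to 85 mm and grips with 20 to 120 N. Pads are 22 mm wide; open, the fingers measure 114 mm over their backs; the gripper's body (76 mm by 85 mm) begins 54 mm behind the grasp point. The pads swing forward as they close: fully open they stand 13 mm farther back than shut.
Start: joints at [-0.037, 0.264, 1.604, -0, 1.274, -0.037], TCP at [0.675, -0, 0.231] pointing down, gripper open.
Joint ranges: [-2.63, 2.63], [-0.94, 2.18], [0.31, 2.57], [-1.31, 4.45], [0, 2.66], [-2.55, 2.55]. Speed limits (rad/s): [2.57, 2.57, 3.14, 3.14, 3.14, 3.14].

INTERFACE

Orientations are given as a rotation vector (axis times angle).
In Python, from workcell import read_state, read_camera, calibration, finish_job gives the robot as it stands.
- The arm moves only by the tool step_arm, never from a script. Its argument "commands" is a list of rows, each an object of numbers: "fingers": the gripper's target within -1 to 1 (shut at 1, half-way at 0, fully open at -1); "dx", "dy", "dz": the shift along the tool's x, y, z in m; "roll": the turn about the tool's z in degrees. In form: [{"fingers": .., "dx": .., "dy": .., "dz": .., "roll": ..}, ...]. A call has 1 to 8 rows; each row is the pose to reach, as a shift and turn from the pose commanded when the call began, along the tool's axes at that moment; what a row does not reach only later rows make up. A row lasts 1/8 s, in which the tool goes at most 62.5 mm and 10.7 degrees, less where a joint would pass 70% of its speed; a pose out of reach is approached as far as the arm can. A call with a gripper value outside its range is refused whole. The fingers move at their own pace and stop on an object; "squeeze" is the grip in N (left out, the last holds). Time passes only in rows, so rows that repeat a pose let the fingers close. It gives the time, the measured TCP pose, the force, the opening and the grip force at its end, in the units of the state.
- read_state(): the state, without advancing time (a new reading comes with each control period).
- read_camera(name): name is "scene" or "side" or "wrist"; returns (picture, depth): 480x640x3 uint8, blue, green, red; 480x640 float32, m along the optical axis (not along the pixel's ray), 0 where there is no reading.
- calibration(name): a dict with "intrinsics" (3x3 intrinsics, pixels), "world_to_cam" (4x4, takes a point from world to camera coordinates). Camera axes: x right, y up, looking along -z (the intrinsics and any distortion apply to the point x, -y, -z); pixel columns grow to the right and rows downward; lengths in m; the calibration is good to about 2 mm. The wrist camera is an equidistant fisheye: a pixel r from the principal point sees the ray r / f radians off the axis. A picture is of the moment at which its call begins: read the wrist's pose just before it. calibration takes no time and is no camera call; for the wrist camera it gives the pose at the moment of the call.
- finish_job(): hands the job in; it is judged then, once.
The state is a dict: "time": time; "q": joint angles; "joint_vel": joint speeds; "joint_torque": joint torques, N m; "tool_pos": TCP position; "tcp_rot": TCP orientation; "wrist_force": force on the tool from outside, world axes, zero at the start; "torque": the same for the moment, N m; "width": opening from 0.0 (shut) to 1.0 (fully open); "grip_force": force on a finger pad.
Only numpy, scipy, OpenCV 4.12 (cv2) and the standard library are available. Lean on these libraries where they do the work, as an engineer would, in place of code of your own. Each camera call takes 0.05 s, during which the arm holds its last target. There are 200 camera calls.

## Working session

There is one attempt and no reset: what is moved stays moved. The work goes in short steps, Python scripts to look and compute and a tool call to move; the robot and the scene stay as the last step left them, time stands still between calls to the robot, and variables do not carry over. Pictures are saved under pics/ and viewed, at most 10 in all, crops included, and the job is handed in when it is done.

Besides the shell and the picture viewer there is one more tool, called after "Request:" by a JSON object that holds its "method" and its "body", one argument or row to a line. step_arm: Moves the arm, as the interface text tells. Its arguments: {"type":"object","properties":{"commands":{"type":"array","items":{"type":"object","properties":{"fingers":{"type":"number"},"dx":{"type":"number"},"dy":{"type":"number"},"dz":{"type":"number"},"roll":{"type":"number"}}}},"squeeze":{"type":"number"}},"required":["commands"]}

```bash
mkdir -p pics; ls; cat > h.py <<'E'
import numpy as np, cv2
from workcell import *
from scipy.spatial.transform import Rotation as R
def grab(n):
    c=calibration(n); p,d=read_camera(n); return p,d,np.array(c["intrinsics"]),np.array(c["world_to_cam"])
def cloud(d,K,T):  # pinhole
    v,u=np.mgrid[:480,:640]; x=(u-K[0,2])/K[0,0]*d; y=-(v-K[1,2])/K[1,1]*d
    P=np.stack([x,y,-d,np.ones_like(d)],-1); return (P@np.linalg.inv(T).T)[...,:3]
def st():
    s=read_state(); print(round(s["time"],2),np.round(s["tool_pos"],4),np.round(s["tcp_rot"],3),np.round(s["wrist_force"],1),s["width"],s["grip_force"]); return s
E
python3 - <<'E'
from h import *
s=st();print(np.round(R.from_rotvec(s["tcp_rot"]).as_matrix(),3))
a=[]
for n in["scene","side"]:
    p,d,K,T=grab(n); cv2.imwrite(f"pics/{n}0.png",p); np.savez(f"{n}0.npz",p=p,d=d,K=K,T=T)
    print(n,K,np.round(T,3),calibration(n).keys())
E
```

```text
pics
0.0 [0.6743 0.     0.2299] [-2.22e+00 -2.22e+00  2.00e-03] [0.2 1.2 0.2] 1.001914158703414 0.0
[[-0.     1.    -0.002]
 [ 1.     0.     0.   ]
 [ 0.    -0.002 -1.   ]]
scene [[487.07569583   0.         324.41563922]
 [  0.         487.07569583 233.65709867]
 [  0.           0.           1.        ]] [[-0.674  0.738  0.023  0.339]
 [-0.424 -0.413  0.806  0.181]
 [ 0.605  0.533  0.591 -1.375]
 [ 0.     0.     0.     1.   ]] dict_keys(['intrinsics', 'world_to_cam'])
side [[481.46173186   0.         322.21184203]
 [  0.         481.46173186 240.94252762]
 [  0.           0.           1.        ]] [[ 0.877 -0.48  -0.018 -0.471]
 [ 0.283  0.486  0.827 -0.344]
 [-0.388 -0.731  0.562 -0.709]
 [ 0.     0.     0.     1.   ]] dict_keys(['intrinsics', 'world_to_cam'])
```

View pics/scene0.png

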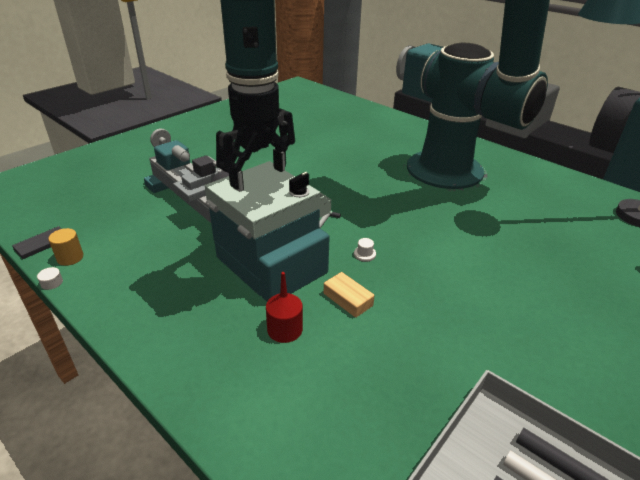

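View pics/side0.png

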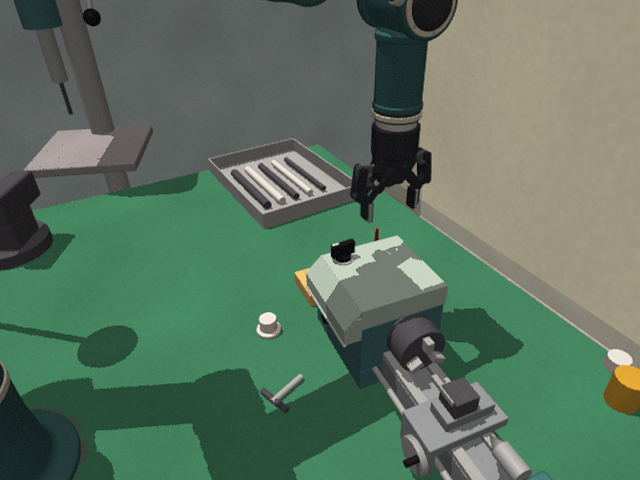

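```bash
python3 - <<'E'
from h import *
import numpy as np
tops=[];wing=[];allp=[]
for n in["scene","side"]:
    f=np.load(n+"0.npz");p,d=f["p"].astype(int),f["d"];X=cloud(d,f["K"],f["T"])
    ok=(d>0); z=X[...,2]; g=p.min(-1); sat=p.max(-1)-g
    near=ok&(X[...,0]>.4)&(X[...,0]<.95)&(abs(X[...,1])<.3)
    v=near&(z>.165)&(z<.19)&(p[...,1]>90)
    print(n,"top",v.sum(),np.median(X[v],0)); tops.append(X[v])
    w=near&(z>.187)&(z<.216)&(p.max(-1)<60)
    q=X[w]; print("wing n",len(q)); wing.append(q)
    if len(q): print(np.median(q,0),q.min(0),q.max(0))
T=np.vstack(tops); zz=np.median(T[:,2]); print("z",zz)
T=T[abs(T[:,2]-zz)<.003]
r=cv2.minAreaRect((T[:,:2]*1000).astype(np.float32)); print(r, cv2.boxPoints(r))
np.savez("c.npz",top=T,w0=wing[0],w1=wing[1])
E
```

```text
scene top 3461 [ 0.63268228 -0.04450241  0.17964701]
wing n 284
[0.58639654 0.00649661 0.20239755] [ 0.56162179 -0.00253522  0.18705966] [0.6049692  0.01603774 0.21483705]
side top 6464 [ 0.60945203 -0.07376124  0.17956623]
wing n 360
[ 0.57934931 -0.00382273  0.20221211] [ 0.55907912 -0.01386159  0.18709415] [0.6014787  0.00491308 0.21475427]
z 0.17958985841380043
((620.36376953125, -57.76240539550781), (164.5347137451172, 159.46832275390625), 84.4785385131836) [[ 533.0839   -131.97615 ]
 [ 691.8123   -147.31998 ]
 [ 707.6436     16.45134 ]
 [ 548.9152     31.795166]]
```

```bash
python3 - <<'E'
from h import *
f=np.load("c.npz")
for w in (f["w0"],f["w1"],np.vstack([f["w0"],f["w1"]])):
    r=cv2.minAreaRect((w[:,:2]*1000).astype(np.float32)); _,_,V=np.linalg.svd(w[:,:2]-w[:,:2].mean(0)); print(w[:,:2].mean(0),r,np.degrees(np.arctan2(V[0,1],V[0,0])))
    t=w[w[:,2]>.209]; print(" top",len(t),t.mean(0) if len(t) else 0)
for n in["scene","side"]:
    g=np.load(n+"0.npz");p=g["p"].astype(int);X=cloud(g["d"],g["K"],g["T"])
    m=(g["d"]>0)&(X[...,2]>.006)&(X[...,2]<.10)&(X[...,0]>.2)&(X[...,0]<.9)&(abs(X[...,1])<.4)
    k,l,s,c=cv2.connectedComponentsWithStats(m.astype(np.uint8))
    for i in range(1,k):
        if s[i,4]>60: q=X[l==i];print(n,s[i],np.round(q.min(0),3),np.round(q.max(0),3))
    c=X[(g["d"]>0)&(X[...,2]>.1)&(X[...,2]<.14)&(X[...,0]>.4)&(X[...,0]<.53)&(X[...,1]>-.2)&(X[...,1]<.1)]
    print("apron",len(c), c.min(0) if len(c) else 0,c.max(0) if len(c) else 0)
    if len(c)>50: print(np.polyfit(c[:,1],c[:,0],1), np.percentile(c[:,2],[1,50]))
E
```

```text
[0.58567346 0.00630104] ((584.3128051757812, 7.056469917297363), (19.414844512939453, 41.08742141723633), 67.68688201904297) -4.282941561481434
 top 77 [0.58564993 0.00444404 0.21231968]
[ 0.57924127 -0.00356046] ((580.1914672851562, -4.693682670593262), (18.367448806762695, 42.495033264160156), 88.75782012939453) 177.58857819217312
 top 101 [ 0.58166254 -0.00177575  0.21231569]
[0.58207783 0.0007884 ] ((582.5731201171875, 1.114715576171875), (45.341094970703125, 27.911243438720703), 19.825294494628906) 3.5688771382629256
 top 178 [0.58338742 0.00091483 0.21231741]
scene [ 170  166  160  176 6588] [ 0.557 -0.4    0.006] [0.76  0.142 0.1  ]
scene [305 212  36  23 123] [ 0.387 -0.075  0.006] [0.59  0.031 0.1  ]
scene [ 57 228  27  34 388] [ 0.873 -0.383  0.006] [ 0.9   -0.332  0.063]
scene [266 239  35  17  91] [0.618 0.014 0.096] [0.683 0.047 0.1  ]
scene [354 238  22  22 364] [0.44  0.054 0.006] [0.486 0.102 0.038]
scene [ 324  272   51   44 1285] [0.563 0.095 0.006] [0.621 0.188 0.034]
apron 22 [0.52331822 0.03029309 0.11878028] [0.52986518 0.03435219 0.1391301 ]
side [295 268  21  37 302] [0.563 0.096 0.006] [0.602 0.187 0.034]
side [  318   307   194   173 10082] [ 0.494 -0.389  0.006] [0.66  0.056 0.1  ]
side [257 312  24  26 458] [0.437 0.053 0.006] [0.483 0.097 0.038]
side [ 604  367   36   46 1172] [ 0.872 -0.386  0.006] [ 0.9   -0.334  0.064]
side [260 373  44  39 452] [ 0.386 -0.112  0.006] [ 0.464 -0.051  0.016]
apron 537 [ 0.50593154 -0.13001099  0.11840564] [0.52991252 0.0320619  0.1399924 ]
[0.04957946 0.51989771] [0.11942418 0.12792131]
```

Request:
{"method": "step_arm", "body": {
  "commands": [
    {"fingers": -1,"dx": 0,"dy": -0.05,"dz": 0,"roll": 10},
    {"fingers": -1,"dx": 0.001,"dy": -0.092,"dz": 0,"roll": 20},
    {"fingers": -1,"dx": 0.001,"dy": -0.092,"dz": 0,"roll": 31},
    {"fingers": -1,"dx": 0.001,"dy": -0.092,"dz": 0,"roll": 41},
    {"fingers": -1,"dx": 0.001,"dy": -0.092,"dz": 0,"roll": 52},
    {"fingers": -1,"dx": 0.001,"dy": -0.092,"dz": 0,"roll": 62},
    {"fingers": -1,"dx": 0.001,"dy": -0.092,"dz": 0,"roll": 73},
    {"fingers": -0.5,"dx": 0.001,"dy": -0.092,"dz": 0,"roll": 83}
  ]
}}

```text
time: 1.1
tool_pos: [0.5826, 0.001, 0.2306]
tcp_rot: [-3.136, -0.182, 0.002]
wrist_force: [-0.5, -0.1, -0.4]
width: 0.812
grip_force: 0.0
```

Request:
{"method": "step_arm", "body": {
  "commands": [
    {"fingers": -0.3,"dx": 0,"dy": 0,"dz": 0,"roll": 10.5},
    {"fingers": 0,"dx": 0,"dy": 0,"dz": 0.01,"roll": 10.5},
    {"fingers": 0,"dx": 0,"dy": 0,"dz": 0.025,"roll": 10.5},
    {"fingers": 0,"dx": 0,"dy": 0,"dz": 0.039,"roll": 10.5},
    {"fingers": 0,"dx": 0,"dy": 0,"dz": 0.039,"roll": 10.5}
  ]
}}

```text
time: 1.72
tool_pos: [0.5813, 0.0011, 0.1896]
tcp_rot: [-3.14, 0.095, 0.007]
wrist_force: [0.3, -0.4, 0.5]
width: 0.503
grip_force: 0.0
```

Request:
{"method": "step_arm", "body": {
  "commands": [
    {"fingers": 0.5},
    {"fingers": 1},
    {"fingers": 1},
    {"fingers": 1},
    {"fingers": 1}
  ],
  "squeeze": 40
}}

```text
invalid input
```

Request:
{"method": "step_arm", "body": {
  "commands": [
    {"fingers": 1,"roll": -10},
    {"fingers": 1,"roll": -20},
    {"fingers": 1,"roll": -30},
    {"fingers": 1,"roll": -40},
    {"fingers": 1,"roll": -50},
    {"fingers": 1,"roll": -60},
    {"fingers": 1,"roll": -70},
    {"fingers": 1,"roll": -76}
  ]
}}

```text
invalid input
```

Request:
{"method": "step_arm", "body": {
  "commands": [
    {"fingers": 0.5,"dx": 0,"dy": 0,"dz": 0,"roll": 0},
    {"fingers": 1,"dx": 0,"dy": 0,"dz": 0,"roll": 0},
    {"fingers": 1,"dx": 0,"dy": 0,"dz": 0,"roll": 0},
    {"fingers": 1,"dx": 0,"dy": 0,"dz": 0,"roll": 0},
    {"fingers": 1,"dx": 0,"dy": 0,"dz": 0,"roll": 0}
  ],
  "squeeze": 40
}}

```text
time: 2.35
tool_pos: [0.5837, 0.0017, 0.193]
tcp_rot: [-3.139, 0.096, -0.003]
wrist_force: [2.6, 6.0, 1.1]
width: 0.124
grip_force: 42.6
```

Request:
{"method": "step_arm", "body": {
  "commands": [
    {"fingers": 1,"dx": 0,"dy": 0,"dz": 0,"roll": -10},
    {"fingers": 1,"dx": 0,"dy": 0,"dz": 0,"roll": -20},
    {"fingers": 1,"dx": 0,"dy": 0,"dz": 0,"roll": -30},
    {"fingers": 1,"dx": 0,"dy": 0,"dz": 0,"roll": -40},
    {"fingers": 1,"dx": 0,"dy": 0,"dz": 0,"roll": -50},
    {"fingers": 1,"dx": 0,"dy": 0,"dz": 0,"roll": -60},
    {"fingers": 1,"dx": 0,"dy": 0,"dz": 0,"roll": -70},
    {"fingers": 1,"dx": 0,"dy": 0,"dz": 0,"roll": -76}
  ]
}}

```text
time: 3.35
tool_pos: [0.5824, 0.0037, 0.193]
tcp_rot: [-2.527, -1.86, -0.003]
wrist_force: [-2.5, 11.3, 4.3]
width: 0.127
grip_force: 43.0
```

Request:
{"method": "step_arm", "body": {
  "commands": [
    {"fingers": 1,"dx": 0,"dy": 0,"dz": 0,"roll": -7},
    {"fingers": 1,"dx": 0,"dy": 0,"dz": 0,"roll": -7},
    {"fingers": 0,"dx": 0,"dy": 0,"dz": 0,"roll": -7},
    {"fingers": -0.3,"dx": 0,"dy": 0,"dz": 0,"roll": -7},
    {"fingers": -0.8,"dx": 0,"dy": 0,"dz": -0.02,"roll": -7},
    {"fingers": -0.8,"dx": 0,"dy": 0,"dz": -0.04,"roll": -17},
    {"fingers": -0.8,"dx": 0,"dy": 0,"dz": -0.04,"roll": -27},
    {"fingers": -0.8,"dx": 0,"dy": 0,"dz": -0.04,"roll": -37}
  ]
}}

```text
time: 4.35
tool_pos: [0.5839, 0.0004, 0.2346]
tcp_rot: [1.805, 2.568, 0.002]
wrist_force: [0.5, 0.9, 0.3]
width: 0.899
grip_force: 0.0
```

Request:
{"method": "step_arm", "body": {
  "commands": [
    {"fingers": -0.8,"dx": 0,"dy": 0,"dz": 0,"roll": -10},
    {"fingers": -0.8,"dx": 0,"dy": 0,"dz": 0,"roll": -20},
    {"fingers": -0.8,"dx": 0,"dy": 0,"dz": 0,"roll": -30},
    {"fingers": -0.8,"dx": 0,"dy": 0,"dz": 0,"roll": -40},
    {"fingers": -0.8,"dx": 0,"dy": 0,"dz": 0,"roll": -50},
    {"fingers": -0.8,"dx": 0,"dy": 0,"dz": 0,"roll": -60},
    {"fingers": -0.8,"dx": 0,"dy": 0,"dz": 0,"roll": -60}
  ]
}}

```text
time: 5.22
tool_pos: [0.5835, 0.0005, 0.2338]
tcp_rot: [0.291, 3.126, -0.0]
wrist_force: [0.0, -0.0, -0.8]
width: 0.906
grip_force: 0.0
```

```bash
python3 - <<'E'
from h import *
s=st();print(np.round(R.from_rotvec(s["tcp_rot"]).as_matrix(),3),np.round(s["q"],3))
a=[]
for n in["scene","side"]:
    p,d,K,T=grab(n); np.savez(f"{n}1.npz",p=p,d=d,K=K,T=T);a.append(p)
    X=cloud(d,K,T)
    w=(d>0)&(X[...,2]>.19)&(X[...,2]<.216)&(p.max(-1)<60)&(abs(X[...,0]-.582)<.03)&(abs(X[...,1])<.03)
    q=X[w];_,_,V=np.linalg.svd(q[:,:2]-q[:,:2].mean(0));print(len(q),q.mean(0),q.min(0),q.max(0),np.degrees(np.arctan2(V[0,1],V[0,0])))
cv2.imwrite("pics/1.png",cv2.resize(np.hstack([a[0][140:300,190:350],a[1][180:340,280:440]]),None,fx=2.5,fy=2.5))
E
```

```text
5.22 [5.835e-01 5.000e-04 2.338e-01] [ 0.291  3.126 -0.   ] [ 0.  -0.  -0.8] 0.906054928451283 0.0
[[-0.983  0.184  0.002]
 [ 0.184  0.983 -0.   ]
 [-0.002 -0.    -1.   ]] [-0.042  0.089  1.803 -0.     1.248 -1.427]
231 [0.58656736 0.00659284 0.20373707] [ 0.57896302 -0.01849987  0.19003316] [0.59619455 0.02355836 0.21535183] 85.11893075330939
214 [ 0.57748483 -0.00399557  0.20436402] [ 0.57021267 -0.02313912  0.19007475] [0.58760812 0.02125696 0.21568901] -95.63769712939032
```

View pics/1.png

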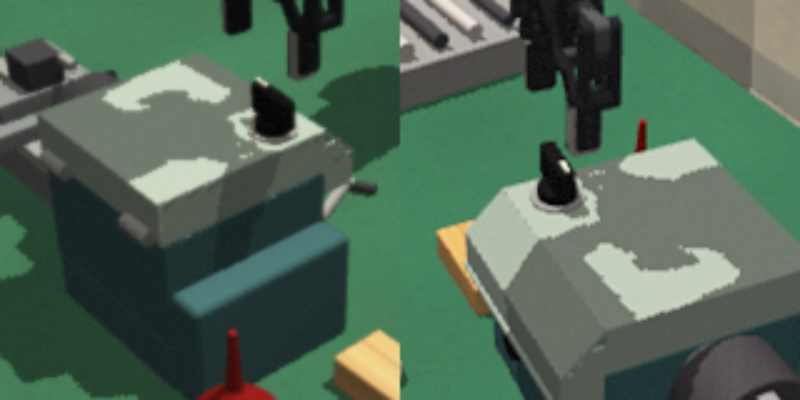

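Request:
{"method": "step_arm", "body": {
  "commands": [
    {"fingers": -0.8,"dx": 0,"dy": 0,"dz": 0.02,"roll": -5},
    {"fingers": -0.6,"dx": 0,"dy": 0,"dz": 0.043,"roll": -5},
    {"fingers": -0.2,"dx": 0,"dy": 0,"dz": 0.043,"roll": -5},
    {"fingers": 0.5,"dx": 0,"dy": 0,"dz": 0.043,"roll": -5},
    {"fingers": 0.5,"dx": 0,"dy": 0,"dz": 0.043,"roll": -5},
    {"fingers": 0.5,"dx": 0,"dy": 0,"dz": 0.043,"roll": -5}
  ],
  "squeeze": 60
}}

```text
time: 6.08
tool_pos: [0.5824, 0.0018, 0.1895]
tcp_rot: [-0.151, -3.137, -0.002]
wrist_force: [-2.9, 4.1, -1.6]
width: 0.5
grip_force: 62.3
```

Request:
{"method": "step_arm", "body": {
  "commands": [
    {"fingers": 0.5,"dx": -0.002,"dy": 0,"dz": -0.003,"roll": 0},
    {"fingers": 0.5,"dx": -0.003,"dy": 0,"dz": -0.006,"roll": 0},
    {"fingers": 0.5,"dx": -0.005,"dy": 0,"dz": -0.009,"roll": 0},
    {"fingers": 0.5,"dx": -0.007,"dy": 0,"dz": -0.012,"roll": 0},
    {"fingers": 0.5,"dx": -0.007,"dy": 0,"dz": -0.012,"roll": 0}
  ]
}}

```text
time: 6.7
tool_pos: [0.5866, 0.0014, 0.1982]
tcp_rot: [-0.15, -3.129, -0.002]
wrist_force: [-4.1, 5.1, -12.2]
width: 0.498
grip_force: 63.0
```

Request:
{"method": "step_arm", "body": {
  "commands": [
    {"fingers": 0.5,"dx": -0.001,"dy": 0,"dz": -0.002,"roll": 0},
    {"fingers": 0.5,"dx": -0.002,"dy": 0,"dz": -0.003,"roll": 0},
    {"fingers": 0.5,"dx": -0.002,"dy": 0,"dz": -0.003,"roll": 0}
  ]
}}

```text
time: 7.08
tool_pos: [0.5878, 0.0012, 0.2004]
tcp_rot: [-0.15, -3.127, -0.002]
wrist_force: [-5.4, 4.2, -13.7]
width: 0.498
grip_force: 62.9
```

Request:
{"method": "step_arm", "body": {
  "commands": [
    {"fingers": 0.5,"dx": -0.001,"dy": 0,"dz": -0.002,"roll": 0},
    {"fingers": 0.5,"dx": -0.002,"dy": 0,"dz": -0.003,"roll": 0},
    {"fingers": 0.5,"dx": -0.002,"dy": 0,"dz": -0.003,"roll": 0}
  ]
}}

```text
time: 7.45
tool_pos: [0.59, 0.001, 0.2036]
tcp_rot: [-0.151, -3.128, -0.002]
wrist_force: [-4.8, 5.8, -12.3]
width: 0.497
grip_force: 63.2
```

Request:
{"method": "step_arm", "body": {
  "commands": [
    {"fingers": 0.5,"dx": -0.001,"dy": 0,"dz": -0.002,"roll": 0},
    {"fingers": 0.5,"dx": -0.002,"dy": 0,"dz": -0.003,"roll": 0},
    {"fingers": 0.5,"dx": -0.002,"dy": 0,"dz": -0.003,"roll": 0}
  ]
}}

```text
time: 7.82
tool_pos: [0.592, 0.0008, 0.2065]
tcp_rot: [-0.152, -3.127, -0.003]
wrist_force: [-5.0, 5.6, -13.2]
width: 0.5
grip_force: 63.3
```

Request:
{"method": "step_arm", "body": {
  "commands": [
    {"fingers": 0.5,"dx": -0.001,"dy": 0,"dz": -0.001,"roll": 0},
    {"fingers": 0.5,"dx": -0.0015,"dy": 0,"dz": -0.002,"roll": 0},
    {"fingers": 0.5,"dx": -0.0015,"dy": 0,"dz": -0.002,"roll": 0}
  ]
}}

```text
time: 8.2
tool_pos: [0.5935, 0.0007, 0.2085]
tcp_rot: [-0.152, -3.127, -0.003]
wrist_force: [-4.8, 4.6, -13.6]
width: 0.498
grip_force: 63.1
```

Request:
{"method": "step_arm", "body": {
  "commands": [
    {"fingers": 0.5,"dx": -0.001,"dy": 0,"dz": -0.001,"roll": 0},
    {"fingers": 0.5,"dx": -0.0015,"dy": 0,"dz": -0.002,"roll": 0},
    {"fingers": 0.5,"dx": -0.0015,"dy": 0,"dz": -0.002,"roll": 0}
  ]
}}

```text
time: 8.57
tool_pos: [0.595, 0.0006, 0.2103]
tcp_rot: [-0.152, -3.127, -0.003]
wrist_force: [-4.9, 4.8, -13.8]
width: 0.496
grip_force: 63.1
```

Request:
{"method": "step_arm", "body": {
  "commands": [
    {"fingers": 0.2,"dx": 0,"dy": 0,"dz": 0,"roll": 0},
    {"fingers": -0.2,"dx": 0,"dy": 0,"dz": 0,"roll": 0},
    {"fingers": -0.3,"dx": 0,"dy": 0,"dz": -0.03,"roll": 0},
    {"fingers": 0.0,"dx": 0,"dy": 0,"dz": -0.08,"roll": 0},
    {"fingers": 0.5,"dx": 0.05,"dy": 0,"dz": -0.1,"roll": 0},
    {"fingers": 1,"dx": 0.11,"dy": 0,"dz": -0.12,"roll": 0},
    {"fingers": 1,"dx": 0.16,"dy": 0,"dz": -0.12,"roll": 0},
    {"fingers": 1,"dx": 0.16,"dy": 0,"dz": -0.12,"roll": 0}
  ],
  "squeeze": 20
}}

```text
time: 9.57
tool_pos: [0.4389, 0.0143, 0.3379]
tcp_rot: [0.15, 3.13, -0.002]
wrist_force: [0.3, -0.8, -0.3]
width: 0.0
grip_force: 0.0
```

```bash
python3 - <<'E'
from h import *
s=st();print(np.round(s["q"],3))
f=np.array([.995,-.0963]);O=np.array([.6189,-.0576])
for n in["side","wrist"]:
    p,d,K,T=grab(n); np.savez(f"{n}2.npz",p=p,d=d,K=K,T=T)
    if n=="wrist": cv2.imwrite("pics/wrist2.png",p)
    else:
        cv2.imwrite("pics/side2.png",cv2.resize(p[220:380,260:460],None,fx=4,fy=3.5,interpolation=cv2.INTER_CUBIC))
        X=cloud(d,K,T);L=np.stack([(X[...,:2]-O)@f,(X[...,:2]-O)@np.array([.0963,.995]),X[...,2]],-1)*1000
        ye=(d>0)&(p[...,2]>100)&(p[...,1]>80)&(p[...,0]<.55*p[...,1])&(abs(L[...,1])<60)&(L[...,0]<-60)&(L[...,0]>-130)
        print("yellow",ye.sum()); 
        if ye.sum(): print(np.round(L[ye].min(0)),np.round(L[ye].max(0)),np.round(np.median(L[ye],0)),np.argwhere(ye).mean(0))
        ed=(d>0)&(L[...,0]<-95)&(L[...,0]>-125)&(abs(L[...,1])<75)&(L[...,2]>100)
        q=L[ed];print("edge",len(q),np.percentile(q,2,axis=0),np.percentile(q,98,axis=0))
        top=(d>0)&(L[...,0]>-60)&(L[...,0]<60)&(abs(L[...,1])<75)&(L[...,2]>170)&(L[...,2]<240)&(p[...,1]>90)
        print("cover angle",np.arctan(-np.polyfit(L[top][:,0],L[top][:,2],1)[0]))
E
```

```text
9.57 [0.4389 0.0143 0.3379] [ 1.50e-01  3.13e+00 -2.00e-03] [ 0.3 -0.8 -0.3] 0.000264404151943566 0.0
[-2.300e-02 -2.510e-01  1.929e+00 -1.000e-03  1.455e+00 -1.498e+00]
yellow 0
edge 995 [-106.54503124  -72.44344314  151.83237987] [-95.44689883  70.9128913  185.53523638]
cover angle 0.17866405304064673
```

View pics/side2.png

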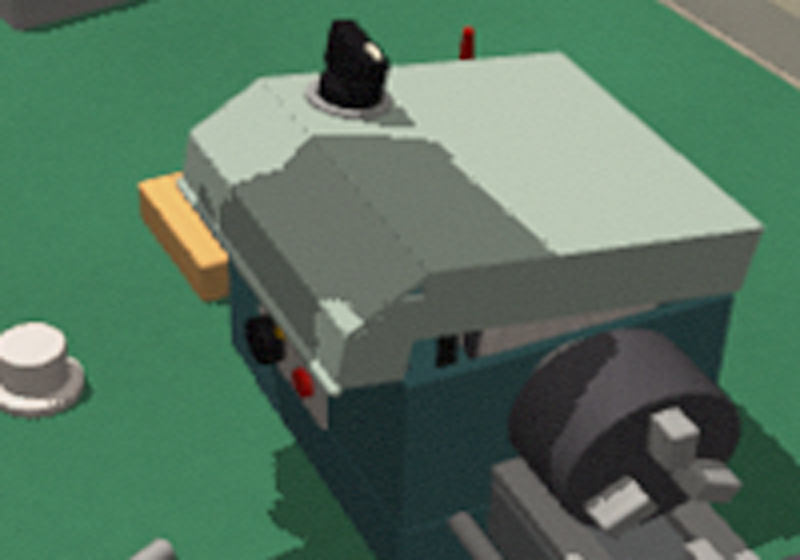

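Request:
{"method": "step_arm", "body": {
  "commands": [
    {"fingers": 1,"dx": -0.04,"dy": 0,"dz": -0.05,"roll": 0},
    {"fingers": 1,"dx": -0.08,"dy": 0,"dz": -0.1,"roll": 0},
    {"fingers": 1,"dx": -0.12,"dy": 0,"dz": -0.15,"roll": 0},
    {"fingers": 1,"dx": -0.16,"dy": 0,"dz": -0.2,"roll": 0},
    {"fingers": 1,"dx": -0.2,"dy": 0,"dz": -0.25,"roll": 0},
    {"fingers": 1,"dx": -0.24,"dy": 0,"dz": -0.3,"roll": 0},
    {"fingers": 1,"dx": -0.28,"dy": 0,"dz": -0.35,"roll": 0},
    {"fingers": 1,"dx": -0.32,"dy": 0,"dz": -0.4,"roll": 0}
  ]
}}

```text
time: 10.68
tool_pos: [0.725, -0.0148, 0.6903]
tcp_rot: [0.151, 3.121, 0.0]
wrist_force: [51.9, -3.2, 48.6]
width: -0.001
grip_force: 0.0
```

Request:
{"method": "step_arm", "body": {
  "commands": [
    {"fingers": 1,"dx": -0.04,"dy": 0,"dz": -0.05,"roll": 0},
    {"fingers": 1,"dx": -0.08,"dy": 0,"dz": -0.1,"roll": 0},
    {"fingers": 1,"dx": -0.12,"dy": 0,"dz": -0.15,"roll": 0},
    {"fingers": 1,"dx": -0.16,"dy": 0,"dz": -0.2,"roll": 0},
    {"fingers": 1,"dx": -0.2,"dy": 0,"dz": -0.25,"roll": 0}
  ]
}}

```text
time: 11.3
tool_pos: [0.7198, -0.0221, 0.7093]
tcp_rot: [0.148, 3.075, 0.002]
wrist_force: [-0.2, -1.2, -0.1]
width: -0.001
grip_force: 0.0
```

```bash
python3 - <<'E'
from h import *
s=st();print(np.round(R.from_rotvec(s["tcp_rot"]).as_matrix(),3),np.round(s["q"],3))
E
```

```text
11.3 [ 0.7198 -0.0221  0.7093] [1.480e-01 3.075e+00 2.000e-03] [-0.2 -1.2 -0.1] -0.0008052867951158512 0.0
[[-0.993  0.096  0.063]
 [ 0.096  0.995 -0.002]
 [-0.063  0.004 -0.998]] [-0.066  0.55   0.311  0.003  2.218 -1.539]
```

Request:
{"method": "step_arm", "body": {
  "commands": [
    {"fingers": 1,"dx": 0.04,"dy": 0,"dz": 0.04,"roll": 0},
    {"fingers": 1,"dx": 0.08,"dy": 0,"dz": 0.08,"roll": 0},
    {"fingers": 1,"dx": 0.12,"dy": 0,"dz": 0.12,"roll": 0}
  ]
}}

```text
time: 11.68
tool_pos: [0.6231, -0.0122, 0.6004]
tcp_rot: [0.147, 3.068, 0.002]
wrist_force: [0.6, 0.2, 1.1]
width: 0.001
grip_force: 0.0
```

```bash
python3 - <<'E'
from h import *
s=st();print(np.round(R.from_rotvec(s["tcp_rot"]).as_matrix(),3),np.round(s["q"],3))
E
```

```text
11.68 [ 0.6231 -0.0122  0.6004] [1.470e-01 3.068e+00 2.000e-03] [0.6 0.2 1.1] 0.0013672048674545415 0.0
[[-0.993  0.096  0.07 ]
 [ 0.096  0.995 -0.002]
 [-0.07   0.004 -0.998]] [-0.061  0.125  1.105  0.002  1.84  -1.535]
```

```bash
cat > kin.py <<'E'
import numpy as np
D=np.array([[.264,1.604,1.274,.675,.231],[.089,1.803,1.248,.5835,.2338],[-.251,1.929,1.455,.439,.3379],[.125,1.105,1.84,.6231,.6004],[.55,.311,2.218,.7202,.7093]])
def rows(q2,q3,q5):
    s=q2+q3;t=s+q5
    return [1,0,np.sin(q2),np.sin(s),np.cos(s),np.sin(t)],[0,1,np.cos(q2),np.cos(s),-np.sin(s),np.cos(t)]
A=[];b=[]
for q2,q3,q5,r,z in D: A+=rows(q2,q3,q5); b+=[r,z]
E
python3 - <<'E'
from kin import *
A=np.array(A);b=np.array(b)
x,res,rk,sv=np.linalg.lstsq(A,b,rcond=None);print("free",x,sv,A@x-b)
x2,*_=np.linalg.lstsq(A[:,1:],b,rcond=None);print("a=0 (h,L1,L2,e,Lt)",x2,A[:,1:]@x2-b)
E
```

```text
free [0.00060099 0.24309681 0.51213153 0.56628116 0.00190641 0.33885529] [4.35683805 3.11074021 0.91941031 0.63676765 0.30008895 0.0203928 ] [-2.75978569e-06 -2.71771578e-05 -1.22316612e-04 -4.23772924e-05
  1.39363967e-04 -4.89795883e-05 -5.94737389e-05  3.21032164e-04
  4.51861693e-05 -2.02498125e-04]
a=0 (h,L1,L2,e,Lt) [0.25008874 0.51246004 0.56663312 0.00122233 0.3468166 ] [ 1.55947042e-05 -1.28421720e-04 -1.31494192e-04 -1.46573347e-04
 -5.16689021e-05 -5.73678816e-05  5.30579960e-05  4.60359148e-04
 -6.49364408e-05 -1.27996200e-04]
```

Request:
{"method": "step_arm", "body": {
  "commands": [
    {"fingers": 1,"dx": -0.5,"dy": 0,"dz": -0.5,"roll": 0},
    {"fingers": 1,"dx": -0.5,"dy": 0,"dz": -0.5,"roll": 0},
    {"fingers": 1,"dx": -0.5,"dy": 0,"dz": -0.5,"roll": 0},
    {"fingers": 1,"dx": -0.5,"dy": 0,"dz": -0.5,"roll": 0},
    {"fingers": 1,"dx": -0.5,"dy": 0,"dz": -0.5,"roll": 0}
  ]
}}

```text
time: 12.3
tool_pos: [0.7291, -0.0285, 0.7144]
tcp_rot: [0.146, 3.035, 0.002]
wrist_force: [-1.1, -0.8, 0.4]
width: 0.003
grip_force: 0.0
```

Request:
{"method": "step_arm", "body": {
  "commands": [
    {"fingers": 1,"dx": -0.5,"dy": 0,"dz": -0.5,"roll": 0},
    {"fingers": 1,"dx": -0.5,"dy": 0,"dz": -0.5,"roll": 0},
    {"fingers": 1,"dx": -0.5,"dy": 0,"dz": -0.5,"roll": 0},
    {"fingers": 1,"dx": -0.5,"dy": 0,"dz": -0.5,"roll": 0},
    {"fingers": 1,"dx": -0.5,"dy": 0,"dz": -0.5,"roll": 0}
  ]
}}

```text
time: 12.92
tool_pos: [0.7347, -0.0379, 0.7232]
tcp_rot: [0.144, 2.994, 0.002]
wrist_force: [-0.1, -0.0, -0.6]
width: 0.0
grip_force: 0.0
```

```bash
python3 - <<'E'
from h import *
s=st();print(np.round(R.from_rotvec(s["tcp_rot"]).as_matrix(),3),np.round(s["q"],3))
E
```

```text
12.93 [ 0.7347 -0.0379  0.7232] [1.440e-01 2.994e+00 2.000e-03] [-0.1 -0.  -0.6] 9.165651160112452e-05 0.0
[[-0.985  0.095  0.144]
 [ 0.096  0.995 -0.005]
 [-0.144  0.008 -0.99 ]] [-0.089  0.534  0.311  0.009  2.152 -1.558]
```

Request:
{"method": "step_arm", "body": {
  "commands": [
    {"fingers": 1,"dx": -0.5,"dy": 0,"dz": -0.5,"roll": 0}
  ]
}}

```text
time: 13.05
tool_pos: [0.7398, -0.0401, 0.7316]
tcp_rot: [0.142, 2.956, 0.002]
wrist_force: [0.6, -0.1, 0.5]
width: -0.002
grip_force: 0.0
```

Request:
{"method": "step_arm", "body": {
  "commands": [
    {"fingers": 1,"dx": -0.5,"dy": 0,"dz": -0.5,"roll": 0}
  ]
}}

```text
time: 13.18
tool_pos: [0.7423, -0.0422, 0.7432]
tcp_rot: [0.14, 2.917, 0.002]
wrist_force: [-0.4, -0.4, 0.5]
width: -0.0
grip_force: 0.0
```

Request:
{"method": "step_arm", "body": {
  "commands": [
    {"fingers": 1,"dx": -0.5,"dy": 0,"dz": -0.5,"roll": 0},
    {"fingers": 1,"dx": -0.5,"dy": 0,"dz": -0.5,"roll": 0}
  ]
}}

```text
time: 13.42
tool_pos: [0.7399, -0.0452, 0.7606]
tcp_rot: [0.138, 2.872, 0.001]
wrist_force: [-0.0, -0.7, -0.1]
width: 0.002
grip_force: 0.0
```

Request:
{"method": "step_arm", "body": {
  "commands": [
    {"fingers": 1,"dx": -0.5,"dy": 0,"dz": 0,"roll": 0},
    {"fingers": 1,"dx": -0.5,"dy": 0,"dz": 0,"roll": 0}
  ]
}}

```text
time: 13.68
tool_pos: [0.8017, -0.053, 0.7244]
tcp_rot: [0.136, 2.832, -0.0]
wrist_force: [0.3, -0.2, 0.3]
width: -0.002
grip_force: 0.0
```

Request:
{"method": "step_arm", "body": {
  "commands": [
    {"fingers": 1,"dx": -0.5,"dy": 0,"dz": -0.3,"roll": 0}
  ]
}}

```text
time: 13.8
tool_pos: [0.8138, -0.0556, 0.7266]
tcp_rot: [0.135, 2.8, -0.001]
wrist_force: [0.7, -0.5, 0.1]
width: -0.0
grip_force: 0.0
```

Request:
{"method": "step_arm", "body": {
  "commands": [
    {"fingers": 1,"dx": -0.5,"dy": 0,"dz": -0.3,"roll": 0}
  ]
}}

```text
time: 13.92
tool_pos: [0.8183, -0.0574, 0.7419]
tcp_rot: [0.133, 2.752, -0.002]
wrist_force: [-0.9, 0.1, -0.0]
width: -0.001
grip_force: 0.0
```

Request:
{"method": "step_arm", "body": {
  "commands": [
    {"fingers": 1,"dx": -0.5,"dy": 0,"dz": -0.2,"roll": 0}
  ]
}}

```text
time: 14.05
tool_pos: [0.8299, -0.0597, 0.7503]
tcp_rot: [0.131, 2.707, -0.004]
wrist_force: [0.1, -0.5, 0.5]
width: -0.002
grip_force: 0.0
```

Request:
{"method": "step_arm", "body": {
  "commands": [
    {"fingers": 1,"dx": -0.5,"dy": 0,"dz": -0.2,"roll": 0}
  ]
}}

```text
time: 14.18
tool_pos: [0.8417, -0.0621, 0.7575]
tcp_rot: [0.129, 2.666, -0.005]
wrist_force: [-0.4, 0.3, -0.1]
width: 0.004
grip_force: 0.0
```

Request:
{"method": "step_arm", "body": {
  "commands": [
    {"fingers": 1,"dx": -0.5,"dy": 0,"dz": -0.1,"roll": 0}
  ]
}}

```text
time: 14.3
tool_pos: [0.8592, -0.0648, 0.7608]
tcp_rot: [0.127, 2.623, -0.006]
wrist_force: [-0.6, 0.2, 0.2]
width: 0.001
grip_force: 0.0
```

Request:
{"method": "step_arm", "body": {
  "commands": [
    {"fingers": 1,"dx": -0.5,"dy": 0,"dz": -0.1,"roll": 0}
  ]
}}

```text
time: 14.42
tool_pos: [0.8761, -0.0675, 0.7642]
tcp_rot: [0.125, 2.581, -0.007]
wrist_force: [0.3, 0.4, -0.7]
width: -0.006
grip_force: 0.0
```

Request:
{"method": "step_arm", "body": {
  "commands": [
    {"fingers": 1,"dx": -0.5,"dy": 0,"dz": 0,"roll": 0}
  ]
}}

```text
time: 14.55
tool_pos: [0.8982, -0.0704, 0.7635]
tcp_rot: [0.124, 2.539, -0.009]
wrist_force: [0.3, 0.2, 0.6]
width: 0.001
grip_force: 0.0
```

Request:
{"method": "step_arm", "body": {
  "commands": [
    {"fingers": 1,"dx": -0.5,"dy": 0,"dz": 0,"roll": 0}
  ]
}}

```text
time: 14.68
tool_pos: [0.9195, -0.0733, 0.763]
tcp_rot: [0.122, 2.498, -0.01]
wrist_force: [0.7, -0.2, -0.5]
width: -0.006
grip_force: 0.0
```

```bash
python3 - <<'E'
from h import *
s=st();print(np.round(R.from_rotvec(s["tcp_rot"]).as_matrix(),3),np.round(s["q"],3))
E
```

```text
14.68 [ 0.9195 -0.0733  0.763 ] [ 0.122  2.498 -0.01 ] [ 0.7 -0.2 -0.5] -0.006282877393690489 0.0
[[-0.798  0.09   0.596]
 [ 0.085  0.996 -0.037]
 [-0.597  0.022 -0.802]] [-0.12   0.571  0.311  0.035  1.621 -1.58 ]
```

Request:
{"method": "step_arm", "body": {
  "commands": [
    {"fingers": 1,"dx": -0.5,"dy": 0,"dz": 0,"roll": 0}
  ]
}}

```text
time: 14.8
tool_pos: [0.9382, -0.076, 0.7655]
tcp_rot: [0.12, 2.456, -0.012]
wrist_force: [1.4, -0.2, -0.7]
width: -0.001
grip_force: 0.0
```

```bash
python3 - <<'E'
from h import *
s=st();M=R.from_rotvec(s["tcp_rot"]).as_matrix();print(np.round(M,3),np.round(s["q"],3))
O=np.array([.6189,-.0576,0]);Rl=np.array([[.9954,.0963,0],[-.0963,.9954,0],[0,0,1]]) # lathe->world
g=np.load("side2.npz");p=g["p"];X=cloud(g["d"],g["K"],g["T"]);L=(X-O)@Rl*1000
for n,(u,v) in dict(knob=(326,317),red=(335,329),yel=(329,314)).items():
    print(n,p[v-1:v+2,u-1:u+2].reshape(-1,3)[4],np.round(L[v,u],0), np.round(np.nanmedian(L[v-1:v+2,u-1:u+2].reshape(-1,3),0)))
hs=cv2.cvtColor(p,cv2.COLOR_BGR2HSV)
m=(hs[...,0]>18)&(hs[...,0]<34)&(hs[...,1]>120)&(L[...,0]<-60)&(L[...,0]>-130)&(abs(L[...,1])<70)
print("yellow px",[(v,u,np.round(L[v,u]),p[v,u]) for v,u in np.argwhere(m)][:25])
m=(g["d"]>0)&(L[...,0]<-77)&(L[...,0]>-140)&(abs(L[...,1])<90)&(L[...,2]<140)&(L[...,2]>20)
print(m.sum(),np.round(L[m][::12]))
def tool(lx,ly,lz): return M.T@(Rl@(np.array([lx,ly,lz])/1000)+O-s["tool_pos"])
print("pre",tool(-135,-48,163)); print("axis back dir lathe",-(Rl.T@M[:,2]))
E
```

```text
14.8 [ 0.9382 -0.076   0.7655] [ 0.12   2.456 -0.012] [ 1.4 -0.2 -0.7] -0.0005955988829367337 0.0
[[-0.772  0.09   0.63 ]
 [ 0.084  0.996 -0.039]
 [-0.631  0.022 -0.776]] [-0.121  0.58   0.311  0.037  1.569 -1.581]
knob [20 22 22] [-83.  39.  71.] [-83.  39.  70.]
red [ 7 13 98] [-79.   8.  67.] [-78.   9.  66.]
yel [ 4 61 84] [-97.  -8. 123.] [-97.  -8. 123.]
yellow px [(np.int64(313), np.int64(328), array([-77.,  42.,  76.]), array([14, 27, 35], dtype=uint8)), (np.int64(313), np.int64(329), array([-97.,  -9., 127.]), array([37, 65, 74], dtype=uint8)), (np.int64(314), np.int64(328), array([-78.,  41.,  75.]), array([16, 33, 42], dtype=uint8)), (np.int64(314), np.int64(329), array([-97.,  -8., 123.]), array([ 4, 61, 84], dtype=uint8)), (np.int64(314), np.int64(330), array([-97., -11., 126.]), array([ 48,  82, 100], dtype=uint8)), (np.int64(315), np.int64(328), array([-78.,  41.,  72.]), array([12, 27, 32], dtype=uint8)), (np.int64(315), np.int64(329), array([-76.,  42.,  71.]), array([ 0, 60, 80], dtype=uint8)), (np.int64(315), np.int64(330), array([-97., -12., 124.]), array([ 26,  78, 104], dtype=uint8)), (np.int64(316), np.int64(329), array([-76.,  40.,  70.]), array([13, 42, 55], dtype=uint8)), (np.int64(316), np.int64(330), array([-97., -12., 122.]), array([13, 58, 78], dtype=uint8))]
120 [[-83.  53.  76.]
 [-84.  49.  75.]
 [-78.  44.  74.]
 [-97. -11. 126.]
 [-85.  44.  70.]
 [-77.  38.  69.]
 [-83.  38.  67.]
 [-84.  40.  61.]
 [-84.  37.  58.]
 [-79.  13.  65.]]
pre [ 0.73219237 -0.07099413  0.17933971]
axis back dir lathe [-0.63070512 -0.0215062   0.77574887]
```

Request:
{"method": "step_arm", "body": {
  "commands": [
    {"fingers": 1,"dx": 0.058,"dy": -0.006,"dz": 0.006,"roll": 0},
    {"fingers": 1,"dx": 0.116,"dy": -0.012,"dz": 0.012,"roll": 0},
    {"fingers": 1,"dx": 0.174,"dy": -0.018,"dz": 0.018,"roll": 0},
    {"fingers": 1,"dx": 0.232,"dy": -0.024,"dz": 0.024,"roll": 0},
    {"fingers": 1,"dx": 0.29,"dy": -0.03,"dz": 0.03,"roll": 0},
    {"fingers": 1,"dx": 0.348,"dy": -0.036,"dz": 0.036,"roll": 0},
    {"fingers": 1,"dx": 0.406,"dy": -0.042,"dz": 0.042,"roll": 0},
    {"fingers": 1,"dx": 0.464,"dy": -0.048,"dz": 0.048,"roll": 0}
  ]
}}

```text
time: 15.8
tool_pos: [0.6106, -0.0867, 0.4445]
tcp_rot: [0.119, 2.451, -0.014]
wrist_force: [-0.3, 0.6, -0.3]
width: 0.002
grip_force: 0.0
```

Request:
{"method": "step_arm", "body": {
  "commands": [
    {"fingers": 1,"dx": 0.058,"dy": -0.006,"dz": 0.006,"roll": 0},
    {"fingers": 1,"dx": 0.116,"dy": -0.012,"dz": 0.012,"roll": 0},
    {"fingers": 1,"dx": 0.182,"dy": -0.02,"dz": 0.025,"roll": 0},
    {"fingers": 1,"dx": 0.182,"dy": -0.02,"dz": 0.025,"roll": 0}
  ]
}}

```text
time: 16.3
tool_pos: [0.4796, -0.0913, 0.3002]
tcp_rot: [0.122, 2.466, -0.01]
wrist_force: [0.7, 0.1, -0.7]
width: 0.003
grip_force: 0.0
```

```bash
cat >> h.py <<'E'
O=np.array([.6189,-.0576,0]);Rl=np.array([[.9954,.0963,0],[-.0963,.9954,0],[0,0,1]])
def lath(P): return (np.asarray(P)-O)@Rl*1000
def tool(s,*l): return R.from_rotvec(s["tcp_rot"]).as_matrix().T@(Rl@(np.array(l)/1000)+O-s["tool_pos"])
E
python3 - <<'E'
from h import *
s=st();print(np.round(R.from_rotvec(s["tcp_rot"]).as_matrix(),3),np.round(s["q"],3),lath(s["tool_pos"]))
print(tool(s,-135,-45,160))
p,d,K,T=grab("wrist");cv2.imwrite("pics/w3.png",p)
print(K, np.linalg.inv(T)[:3])
E
```

```text
16.3 [ 0.4796 -0.0913  0.3002] [ 0.122  2.466 -0.01 ] [ 0.7  0.1 -0.7] 0.002884288767237492 0.0
[[-0.778  0.091  0.622]
 [ 0.086  0.996 -0.038]
 [-0.623  0.024 -0.782]] [-0.379 -0.585  2.342  0.287  0.757 -1.996] [-135.43339027  -46.91673433  300.24482676]
[ 0.08704163 -0.0013976   0.10997385]
[[371.64829954   0.         319.21175077]
 [  0.         371.64829954 233.37848065]
 [  0.           0.           1.        ]] [[ 0.09102323 -0.54954482 -0.83049098  0.32965137]
 [ 0.99554667  0.07075468  0.06229448 -0.07899542]
 [ 0.02452752 -0.83246277  0.55353783  0.36223766]]
```

View pics/w3.png

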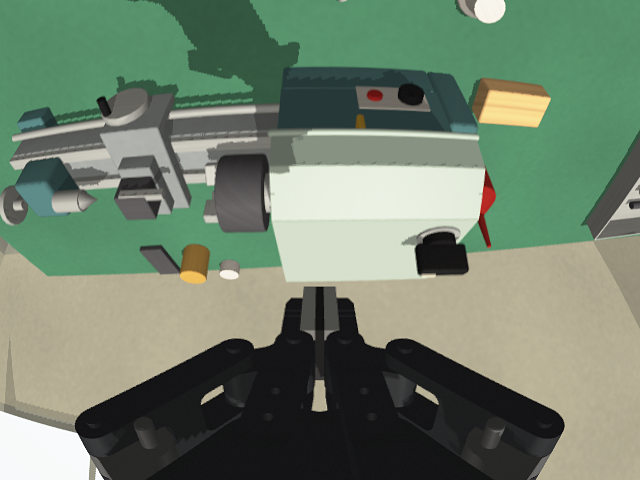

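```bash
python3 - <<'E'
from h import *
c=calibration("wrist");K=np.array(c["intrinsics"]);Ti=np.linalg.inv(np.array(c["world_to_cam"]))
p=cv2.imread("pics/w3.png");hs=cv2.cvtColor(p,cv2.COLOR_BGR2HSV)
m=(hs[...,0]>15)&(hs[...,0]<35)&(hs[...,1]>120)&(hs[...,2]>60);m[:100]=0;m[140:]=0;m[:,:330]=0;m[:,390:]=0
vu=np.argwhere(m);print(len(vu),vu.min(0),vu.max(0))
def ray(u,v,xp):
    x,y=(u-K[0,2])/K[0,0],(v-K[1,2])/K[1,1];r=np.hypot(x,y);k=np.sin(r)/r
    D=Rl.T@(Ti[:3,:3]@[x*k,-y*k,-np.cos(r)]);C=lath(Ti[:3,3]);return C+D*(xp-C[0])/D[0]
(v0,u0),(v1,u1)=vu.min(0),vu.max(0)
for u,v in [(u0,v0),(u1+1,v0),(u0,v1),(u1+1,v1)]: print(u,v,np.round(ray(u,v,-100),1),np.round(ray(u,v,-90),1))
print("edge bottom left/right",ray(272,135,-107),ray(478,138,-107))
E
```

```text
108 [114 356] [127 365]
356 114 [-100.   -14.7  135. ] [-90.  -12.8 122.4]
366 114 [-100.    -6.7  134.9] [-90.   -4.4 122.2]
356 127 [-100.   -16.1  151. ] [-90.  -14.3 139.3]
366 127 [-100.    -8.5  150.9] [-90.   -6.2 139.2]
edge bottom left/right [-107.         -77.7932257  166.8791925] [-107.           76.49663548  166.62702399]
```

Request:
{"method": "step_arm", "body": {
  "commands": [
    {"fingers": 1,"dx": 0.04,"dy": 0,"dz": 0.05,"roll": 0},
    {"fingers": 1,"dx": 0.074,"dy": 0,"dz": 0.094,"roll": 0},
    {"fingers": 1,"dx": 0.087,"dy": 0.001,"dz": 0.11,"roll": 0},
    {"fingers": 1,"dx": 0.087,"dy": 0.001,"dz": 0.11,"roll": 0}
  ]
}}

```text
time: 16.85
tool_pos: [0.4887, -0.0889, 0.1684]
tcp_rot: [0.12, 2.456, -0.013]
wrist_force: [0.5, -0.2, 0.9]
width: -0.0
grip_force: 0.0
```

```bash
cat >> h.py <<'E'
def fcloud(d,K,T):
    v,u=np.mgrid[:480,:640];x=(u-K[0,2])/K[0,0];y=(v-K[1,2])/K[1,1];r=np.hypot(x,y)+1e-9;t=np.tan(r)/r*d
    P=np.stack([x*t,-y*t,-d,np.ones_like(d)],-1);return (P@np.linalg.inv(T).T)[...,:3]
E
python3 - <<'E'
from h import *
s=st();print(np.round(s["q"],3),lath(s["tool_pos"]))
p,d,K,T=grab("wrist");cv2.imwrite("pics/w4.png",p);np.savez("w4.npz",p=p,d=d,K=K,T=T)
L=lath(fcloud(d,K,T));hs=cv2.cvtColor(p,cv2.COLOR_BGR2HSV)
m=(d>0)&(hs[...,0]>15)&(hs[...,0]<35)&(hs[...,1]>120)&(hs[...,2]>50)&(abs(L[...,1])<45)&(L[...,2]>80)&(L[...,2]<160)&(L[...,0]<-60)
vu=np.argwhere(m);print(m.sum());
if m.sum():print(vu.min(0),vu.max(0)); print(np.percentile(L[m],[3,50,97],axis=0).round(1))
a=(d>0)&(L[...,0]<-90)&(L[...,0]>-125)&(L[...,2]>120)&(L[...,2]<175)&(abs(L[...,1])<78)&(p[...,1]>60)
print("apron",a.sum(),np.percentile(L[a],[2,50,98],axis=0).round(1))
pl=(d>0)&(L[...,0]>-40)&(L[...,0]<60)&(L[...,1]<40)&(L[...,1]>-75)&(L[...,2]>160)&(L[...,2]<230)
if pl.sum()>50:
  k=np.polyfit(L[pl][:,0],L[pl][:,2],1);print("top z at hinge x=78 (exp ~.145+33.5):",np.polyval(k,78),k)
E
```

```text
16.85 [ 0.4887 -0.0889  0.1684] [ 0.12   2.456 -0.013] [ 0.5 -0.2  0.9] -0.00012026508905260612 0.0
[-0.36  -0.431  2.514  0.452  0.436 -2.184] [-126.5935921   -43.71596353  168.36089076]
560
[245 367] [283 385]
[[-99.  -12.4 121.4]
 [-96.9 -10.6 131.4]
 [-74.3  -6.4 139.5]]
apron 11668 [[-108.   -75.7  133.2]
 [-103.     5.7  160.3]
 [ -97.8   74.4  174.4]]
```

View pics/w4.png

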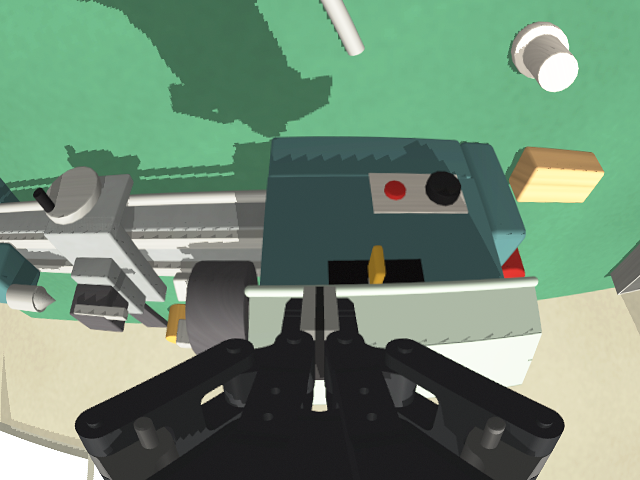

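Request:
{"method": "step_arm", "body": {
  "commands": [
    {"fingers": 1,"dx": 0,"dy": 0,"dz": 0,"roll": 0}
  ]
}}

```text
time: 17.02
tool_pos: [0.4888, -0.0893, 0.1698]
tcp_rot: [0.119, 2.453, -0.014]
wrist_force: [0.2, -0.1, 0.3]
width: -0.001
grip_force: 0.0
```

```bash
cat > go.py <<'E'
import sys
from h import *
s=st();M=R.from_rotvec(s["tcp_rot"]).as_matrix();print("lathe",np.round(lath(s["tool_pos"]),1),"tilt",np.arccos(-M[2,2]).round(3),"toolz",np.round(Rl.T@M[:,2],3),"tooly",np.round(Rl.T@M[:,1],3),"q",np.round(s["q"],3),"F lathe",np.round(Rl.T@s["wrist_force"],1))
for a in sys.argv[1:]: print(a,np.round(tool(s,*map(float,a.split(","))),4))
E
python3 go.py=-1 2>/dev/null; python3 go.py -- 2>/dev/null | head -0; python3 - <<'E'
import sys;sys.argv=["go","-122,-43,145","-110,-43,128","-90,-43,101"];exec(open("go.py").read())
E
```

```text
17.02 [ 0.4888 -0.0893  0.1698] [ 0.119  2.453 -0.014] [ 0.2 -0.1  0.3] -0.0008646896628769868 0.0
lathe [-126.5  -44.   169.8] tilt 0.685 toolz [ 0.633  0.02  -0.774] tooly [-0.007  1.     0.02 ] q [-0.361 -0.434  2.514  0.452  0.437 -2.184] F lathe [ 0.2 -0.1  0.3]
-122,-43,145 [0.0123 0.0005 0.0221]
-110,-43,128 [0.0137 0.0001 0.0428]
-90,-43,101 [ 0.0153 -0.0006  0.0764]
```

Request:
{"method": "step_arm", "body": {
  "commands": [
    {"fingers": 1,"dx": 0.006,"dy": 0,"dz": 0.011,"roll": 0},
    {"fingers": 1,"dx": 0.0125,"dy": 0,"dz": 0.022,"roll": 0},
    {"fingers": 1,"dx": 0.0125,"dy": 0,"dz": 0.022,"roll": 0}
  ]
}}

```text
time: 17.4
tool_pos: [0.4888, -0.0875, 0.1383]
tcp_rot: [0.121, 2.463, -0.01]
wrist_force: [-0.0, -0.9, -0.5]
width: -0.003
grip_force: 0.0
```

```bash
python3 - <<'E'
import sys;sys.argv=["go","-110,-43,127","-90,-43,101"];exec(open("go.py").read())
E
```

```text
17.4 [ 0.4888 -0.0875  0.1383] [ 0.121  2.463 -0.01 ] [-0.  -0.9 -0.5] -0.0033725105279478725 0.0
lathe [-126.7  -42.3  138.3] tilt 0.676 toolz [ 0.625  0.022 -0.78 ] tooly [-0.006  1.     0.023] q [-0.355 -0.375  2.541  0.529  0.368 -2.266] F lathe [ 0.1 -0.9 -0.5]
-110,-43,127 [-0.0059 -0.0011  0.0192]
-90,-43,101 [-0.0053 -0.0018  0.052 ]
```

Request:
{"method": "step_arm", "body": {
  "commands": [
    {"fingers": 1,"dx": -0.003,"dy": 0,"dz": 0.01,"roll": 0},
    {"fingers": 1,"dx": -0.0055,"dy": -0.001,"dz": 0.02,"roll": 0},
    {"fingers": 1,"dx": -0.0055,"dy": -0.001,"dz": 0.03,"roll": 0},
    {"fingers": 1,"dx": -0.0055,"dy": -0.001,"dz": 0.042,"roll": 0},
    {"fingers": 1,"dx": -0.0055,"dy": -0.0015,"dz": 0.05,"roll": 0},
    {"fingers": 1,"dx": -0.0055,"dy": -0.0015,"dz": 0.052,"roll": 0}
  ]
}}

```text
time: 18.15
tool_pos: [0.5264, -0.0919, 0.1017]
tcp_rot: [0.121, 2.462, -0.011]
wrist_force: [-0.6, 1.1, 0.2]
width: 0.001
grip_force: 0.0
```

```bash
python3 - <<'E'
import sys;sys.argv=["go","-90,-30,101","-90,-10,101"];exec(open("go.py").read())
p,d,K,T=grab("wrist");cv2.imwrite("pics/w5.png",p[160:400,160:480])
E
```

```text
18.15 [ 0.5264 -0.0919  0.1017] [ 0.121  2.462 -0.011] [-0.6  1.1  0.2] 0.001482632181573921 0.0
lathe [-88.8 -43.1 101.7] tilt 0.677 toolz [ 0.626  0.022 -0.78 ] tooly [-0.006  1.     0.023] q [-0.327 -0.199  2.505  0.76   0.24  -2.488] F lathe [-0.7  1.   0.2]
-90,-30,101 [0.0015 0.013  0.0001]
-90,-10,101 [0.0017 0.033  0.0005]
```

View pics/w5.png

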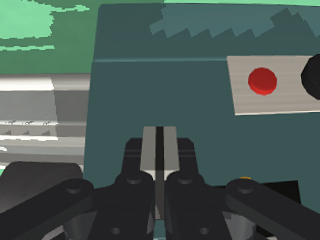

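Request:
{"method": "step_arm", "body": {
  "commands": [
    {"fingers": 1,"dx": 0,"dy": 0.006,"dz": 0,"roll": 0},
    {"fingers": 1,"dx": 0,"dy": 0.012,"dz": 0,"roll": 0},
    {"fingers": 1,"dx": 0,"dy": 0.012,"dz": 0,"roll": 0}
  ]
}}

```text
time: 18.58
tool_pos: [0.5273, -0.0796, 0.103]
tcp_rot: [0.119, 2.46, -0.011]
wrist_force: [-0.2, 0.6, 0.3]
width: -0.001
grip_force: 0.0
```

Request:
{"method": "step_arm", "body": {
  "commands": [
    {"fingers": 1,"dx": 0,"dy": 0.002,"dz": 0,"roll": 0},
    {"fingers": 1,"dx": 0,"dy": 0.004,"dz": 0,"roll": 0},
    {"fingers": 1,"dx": 0,"dy": 0.004,"dz": 0,"roll": 0}
  ]
}}

```text
time: 18.95
tool_pos: [0.5274, -0.0758, 0.1028]
tcp_rot: [0.12, 2.461, -0.011]
wrist_force: [-0.0, -0.1, -0.1]
width: 0.0
grip_force: 0.0
```

```bash
python3 - <<'E'
import sys;sys.argv=["go"];exec(open("go.py").read())
E
```

```text
18.95 [ 0.5274 -0.0758  0.1028] [ 0.12   2.461 -0.011] [-0.  -0.1 -0.1] 0.0004914335624621745 0.0
lathe [-89.3 -26.9 102.8] tilt 0.678 toolz [ 0.627  0.022 -0.779] tooly [-0.007  1.     0.022] q [-0.277 -0.208  2.51   0.666  0.219 -2.358] F lathe [ 0.  -0.1 -0.1]
```

No contact yet; continue in small steps.

Request:
{"method": "step_arm", "body": {
  "commands": [
    {"fingers": 1,"dx": 0,"dy": 0.002,"dz": 0,"roll": 0},
    {"fingers": 1,"dx": 0,"dy": 0.004,"dz": 0,"roll": 0},
    {"fingers": 1,"dx": 0,"dy": 0.004,"dz": 0,"roll": 0}
  ]
}}

```text
time: 19.32
tool_pos: [0.5278, -0.072, 0.1029]
tcp_rot: [0.12, 2.461, -0.012]
wrist_force: [-0.6, -2.2, -0.1]
width: -0.001
grip_force: 1.2
```

Request:
{"method": "step_arm", "body": {
  "commands": [
    {"fingers": 1,"dx": 0,"dy": 0.002,"dz": 0,"roll": 0},
    {"fingers": 1,"dx": 0,"dy": 0.003,"dz": 0,"roll": 0},
    {"fingers": 1,"dx": 0,"dy": 0.003,"dz": 0,"roll": 0}
  ]
}}

```text
time: 19.7
tool_pos: [0.5281, -0.0689, 0.103]
tcp_rot: [0.12, 2.461, -0.012]
wrist_force: [-0.7, -3.0, -0.0]
width: 0.003
grip_force: 1.6
```

Request:
{"method": "step_arm", "body": {
  "commands": [
    {"fingers": 1,"dx": 0,"dy": 0.002,"dz": 0,"roll": 0},
    {"fingers": 1,"dx": 0,"dy": 0.003,"dz": 0,"roll": 0},
    {"fingers": 1,"dx": 0,"dy": 0.003,"dz": 0,"roll": 0}
  ]
}}

```text
time: 20.08
tool_pos: [0.5285, -0.066, 0.1031]
tcp_rot: [0.121, 2.461, -0.012]
wrist_force: [1.3, -4.4, -2.2]
width: 0.004
grip_force: 2.0
```

Request:
{"method": "step_arm", "body": {
  "commands": [
    {"fingers": 1,"dx": 0,"dy": 0.001,"dz": 0,"roll": 0},
    {"fingers": 1,"dx": 0,"dy": 0.002,"dz": 0,"roll": 0},
    {"fingers": 1,"dx": 0,"dy": 0.002,"dz": 0,"roll": 0}
  ]
}}

```text
time: 20.45
tool_pos: [0.5287, -0.0641, 0.1033]
tcp_rot: [0.121, 2.46, -0.012]
wrist_force: [1.8, -4.9, -3.0]
width: 0.001
grip_force: 2.3
```

Request:
{"method": "step_arm", "body": {
  "commands": [
    {"fingers": 1,"dx": 0,"dy": 0.001,"dz": 0,"roll": 0},
    {"fingers": 1,"dx": 0,"dy": 0.0015,"dz": 0,"roll": 0},
    {"fingers": 1,"dx": 0,"dy": 0.0015,"dz": 0,"roll": 0}
  ]
}}

```text
time: 20.82
tool_pos: [0.5289, -0.0627, 0.1033]
tcp_rot: [0.121, 2.46, -0.012]
wrist_force: [1.8, -5.1, -1.4]
width: -0.003
grip_force: 2.5
```

```bash
python3 - <<'E'
import sys;sys.argv=["go"];exec(open("go.py").read())
E
```

```text
20.82 [ 0.5289 -0.0627  0.1033] [ 0.121  2.46  -0.012] [ 1.8 -5.1 -1.4] -0.0026699148171864633 2.454966438235715
lathe [-89.1 -13.7 103.3] tilt 0.678 toolz [ 0.627  0.021 -0.779] tooly [-0.006  1.     0.022] q [-0.235 -0.211  2.511  0.569  0.201 -2.23 ] F lathe [ 2.3 -4.9 -1.4]
```

Request:
{"method": "step_arm", "body": {
  "commands": [
    {"fingers": 1,"dx": -0.0013,"dy": 0.001,"dz": -0.0016,"roll": 0},
    {"fingers": 1,"dx": -0.0025,"dy": 0.001,"dz": -0.0031,"roll": 0},
    {"fingers": 1,"dx": -0.0038,"dy": 0.001,"dz": -0.0047,"roll": 0},
    {"fingers": 1,"dx": -0.0038,"dy": 0.001,"dz": -0.0047,"roll": 0}
  ]
}}

```text
time: 21.32
tool_pos: [0.5273, -0.0612, 0.1077]
tcp_rot: [0.12, 2.464, -0.011]
wrist_force: [-1.5, -4.9, -2.7]
width: -0.001
grip_force: 2.7
```

Request:
{"method": "step_arm", "body": {
  "commands": [
    {"fingers": 1,"dx": -0.0013,"dy": 0,"dz": -0.0016,"roll": 0},
    {"fingers": 1,"dx": -0.0025,"dy": 0,"dz": -0.0031,"roll": 0},
    {"fingers": 1,"dx": -0.0025,"dy": 0,"dz": -0.0031,"roll": 0}
  ]
}}

```text
time: 21.7
tool_pos: [0.5267, -0.061, 0.111]
tcp_rot: [0.12, 2.465, -0.01]
wrist_force: [-3.5, -4.6, -3.3]
width: 0.003
grip_force: 2.7
```

```bash
python3 - <<'E'
import sys;sys.argv=["go"];exec(open("go.py").read())
E
```

```text
21.7 [ 0.5267 -0.061   0.111 ] [ 0.12   2.465 -0.01 ] [-3.5 -4.6 -3.3] 0.0032875566173511585 2.6804925967007875
lathe [-91.5 -12.3 111. ] tilt 0.673 toolz [ 0.623  0.023 -0.782] tooly [-0.007  1.     0.023] q [-0.233 -0.233  2.507  0.494  0.228 -2.152] F lathe [-3.  -4.9 -3.3]
```

Request:
{"method": "step_arm", "body": {
  "commands": [
    {"fingers": 1,"dx": -0.0013,"dy": 0,"dz": -0.0016,"roll": 0},
    {"fingers": 1,"dx": -0.0025,"dy": 0,"dz": -0.0031,"roll": 0},
    {"fingers": 1,"dx": -0.0025,"dy": 0,"dz": -0.0031,"roll": 0}
  ]
}}

```text
time: 22.08
tool_pos: [0.5258, -0.0608, 0.1139]
tcp_rot: [0.12, 2.467, -0.009]
wrist_force: [-3.6, -5.0, -3.8]
width: 0.003
grip_force: 3.7
```

Request:
{"method": "step_arm", "body": {
  "commands": [
    {"fingers": 1,"dx": -0.0013,"dy": 0,"dz": -0.0016,"roll": 0},
    {"fingers": 1,"dx": -0.0025,"dy": 0,"dz": -0.0031,"roll": 0},
    {"fingers": 1,"dx": -0.0025,"dy": 0,"dz": -0.0031,"roll": 0}
  ]
}}

```text
time: 22.45
tool_pos: [0.5244, -0.0605, 0.1162]
tcp_rot: [0.12, 2.471, -0.008]
wrist_force: [-3.1, -5.6, -7.5]
width: 0.001
grip_force: 5.2
```

```bash
python3 - <<'E'
import sys;sys.argv=["go"];exec(open("go.py").read())
E
```

```text
22.45 [ 0.5244 -0.0605  0.1162] [ 0.12   2.471 -0.008] [-3.1 -5.6 -7.5] 0.001234501039445505 5.230842693708837
lathe [-93.8 -12.  116.2] tilt 0.668 toolz [ 0.619  0.024 -0.785] tooly [-0.008  1.     0.024] q [-0.234 -0.248  2.503  0.451  0.251 -2.109] F lathe [-2.5 -5.8 -7.5]
```

Request:
{"method": "step_arm", "body": {
  "commands": [
    {"fingers": 1,"dx": -0.002,"dy": 0,"dz": -0.001,"roll": 0},
    {"fingers": 1,"dx": -0.004,"dy": 0,"dz": -0.002,"roll": 0},
    {"fingers": 1,"dx": -0.004,"dy": 0,"dz": -0.002,"roll": 0}
  ]
}}

```text
time: 22.82
tool_pos: [0.5245, -0.0604, 0.1182]
tcp_rot: [0.12, 2.475, -0.007]
wrist_force: [-7.6, -7.5, -9.1]
width: 0.001
grip_force: 6.5
```

Request:
{"method": "step_arm", "body": {
  "commands": [
    {"fingers": 1,"dx": -0.002,"dy": 0,"dz": -0.001,"roll": 0},
    {"fingers": 1,"dx": -0.004,"dy": 0,"dz": -0.002,"roll": 0},
    {"fingers": 1,"dx": -0.004,"dy": 0,"dz": -0.002,"roll": 0}
  ]
}}

```text
time: 23.2
tool_pos: [0.5246, -0.0603, 0.1204]
tcp_rot: [0.12, 2.479, -0.006]
wrist_force: [-11.7, -7.9, -9.6]
width: -0.0
grip_force: 8.3
```

```bash
cat > look.py <<'E'
from h import *
exec(open("go.py").read())
p,d,K,T=grab("side");L=lath(cloud(d,K,T))
top=(d>0)&(L[...,0]>-40)&(L[...,0]<70)&(L[...,1]<-10)&(L[...,1]>-75)&(L[...,2]>165)&(p[...,1]>80)
if top.sum()>50:
    a=L[top];k=np.polyfit(a[:,0],a[:,2],1);e=abs(np.polyval(k,a[:,0])-a[:,2])<6;k=np.polyfit(a[e][:,0],a[e][:,2],1);print("cover angle",np.arctan(-k[0]),"n",top.sum())
np.save("lastside.npy",p)
E
python3 look.py
```

```text
23.2 [ 0.5246 -0.0603  0.1204] [ 0.12   2.479 -0.006] [-11.7  -7.9  -9.6] -0.0004223105760258631 8.26319579500705
lathe [-93.6 -11.8 120.4] tilt 0.66 toolz [ 0.613  0.025 -0.79 ] tooly [-0.009  1.     0.025] q [-0.233 -0.254  2.494  0.415  0.272 -2.072] F lathe [-10.9  -9.   -9.6]
cover angle 0.19513994980026284 n 1496
```

Request:
{"method": "step_arm", "body": {
  "commands": [
    {"fingers": 1,"dx": -0.0015,"dy": 0,"dz": -0.0016,"roll": 0},
    {"fingers": 1,"dx": -0.003,"dy": 0,"dz": -0.003,"roll": 0},
    {"fingers": 1,"dx": -0.003,"dy": 0,"dz": -0.003,"roll": 0}
  ]
}}

```text
time: 23.62
tool_pos: [0.5248, -0.0603, 0.1243]
tcp_rot: [0.119, 2.48, -0.006]
wrist_force: [-12.4, -7.4, -8.9]
width: -0.001
grip_force: 8.3
```

```bash
python3 look.py
```

```text
23.62 [ 0.5248 -0.0603  0.1243] [ 0.119  2.48  -0.006] [-12.4  -7.4  -8.9] -0.0013931469954349006 8.27390681952238
lathe [-93.4 -11.8 124.3] tilt 0.659 toolz [ 0.612  0.025 -0.791] tooly [-0.009  1.     0.025] q [-0.233 -0.261  2.49   0.399  0.283 -2.055] F lathe [-11.6  -8.5  -8.9]
cover angle 0.21673063322405017 n 1465
```

```bash
cat > path.py <<'E'
import sys
from h import *
s=read_state();M=R.from_rotvec(s["tcp_rot"]).as_matrix()
def edge(t): return np.array([-182*np.cos(t)-28*np.sin(t),0,182*np.sin(t)-28*np.cos(t)])/1000
t0=float(sys.argv[1])
for t in sys.argv[2:]: print(t,np.round(M.T@Rl@(edge(float(t))-edge(t0)),4))
E
python3 path.py .217 .25 .3 .36 .43 .51 .6 .7
```

```text
.25 [-0.0041  0.0001 -0.0045]
.3 [-0.0106  0.0004 -0.011 ]
.36 [-0.0188  0.0006 -0.0184]
.43 [-0.0289  0.0009 -0.0264]
.51 [-0.0411  0.0012 -0.0347]
.6 [-0.0555  0.0016 -0.0428]
.7 [-0.0724  0.0019 -0.0502]
```

Request:
{"method": "step_arm", "body": {
  "commands": [
    {"fingers": 1,"dx": -0.004,"dy": 0,"dz": -0.0045,"roll": 0},
    {"fingers": 1,"dx": -0.0075,"dy": 0,"dz": -0.008,"roll": 0},
    {"fingers": 1,"dx": -0.0106,"dy": 0,"dz": -0.011,"roll": 0},
    {"fingers": 1,"dx": -0.0188,"dy": 0,"dz": -0.0184,"roll": 0},
    {"fingers": 1,"dx": -0.0288,"dy": 0.001,"dz": -0.0264,"roll": 0},
    {"fingers": 1,"dx": -0.041,"dy": 0.001,"dz": -0.0347,"roll": 0},
    {"fingers": 1,"dx": -0.041,"dy": 0.001,"dz": -0.0347,"roll": 0}
  ]
}}

```text
time: 24.55
tool_pos: [0.5392, -0.062, 0.1823]
tcp_rot: [0.119, 2.471, -0.008]
wrist_force: [-9.3, 1.0, -0.5]
width: 0.001
grip_force: 3.8
```

```bash
python3 look.py; python3 path.py .51 .6 .7 .8 .9 1.0 1.1 1.2 1.3
```

```text
24.55 [ 0.5392 -0.062   0.1823] [ 0.119  2.471 -0.008] [-9.3  1.  -0.5] 0.0012962901228209182 3.763692229986191
lathe [-79.  -12.  182.3] tilt 0.668 toolz [ 0.619  0.024 -0.785] tooly [-0.009  1.     0.024] q [-0.228 -0.327  2.415  0.27   0.406 -1.915] F lathe [-9.4  0.1 -0.5]
cover angle 0.5313857216175958 n 1004
.6 [-0.0145  0.0003 -0.008 ]
.7 [-0.0314  0.0006 -0.0152]
.8 [-0.049   0.0009 -0.0208]
.9 [-0.067   0.0012 -0.0245]
1.0 [-0.0853  0.0014 -0.0265]
1.1 [-0.1037  0.0015 -0.0266]
1.2 [-0.122   0.0016 -0.0248]
1.3 [-0.1401  0.0017 -0.0213]
```

Cover is past the catch at 0.53 rad, tracking well.

Request:
{"method": "step_arm", "body": {
  "commands": [
    {"fingers": 1,"dx": -0.0145,"dy": 0,"dz": -0.008,"roll": 0},
    {"fingers": 1,"dx": -0.0314,"dy": 0.001,"dz": -0.0152,"roll": 0},
    {"fingers": 1,"dx": -0.049,"dy": 0.001,"dz": -0.0208,"roll": 0},
    {"fingers": 1,"dx": -0.067,"dy": 0.001,"dz": -0.0245,"roll": 0},
    {"fingers": 1,"dx": -0.0853,"dy": 0.001,"dz": -0.0265,"roll": 0},
    {"fingers": 1,"dx": -0.1037,"dy": 0.001,"dz": -0.0266,"roll": 0},
    {"fingers": 1,"dx": -0.1037,"dy": 0.001,"dz": -0.0266,"roll": 0}
  ]
}}

```text
time: 25.48
tool_pos: [0.6096, -0.0708, 0.2755]
tcp_rot: [0.12, 2.455, -0.013]
wrist_force: [-0.1, -0.2, 0.6]
width: 0.005
grip_force: 0.0
```

```bash
python3 look.py; python3 path.py 1.1 1.2 1.3 1.38 1.44 1.5 1.55 1.6 1.65 1.68; python3 -c "
import numpy as np,cv2;cv2.imwrite('pics/s6.png',np.load('lastside.npy')[80:400,200:520])"
```

```text
25.48 [ 0.6096 -0.0708  0.2755] [ 0.12   2.455 -0.013] [-0.1 -0.2  0.6] 0.004665624905766485 0.0
lathe [ -8.  -14.  275.5] tilt 0.684 toolz [ 0.631  0.021 -0.775] tooly [-0.006  1.     0.022] q [-0.208 -0.268  2.198  0.178  0.54  -1.802] F lathe [-0.1 -0.2  0.6]
cover angle -0.08666918906592253 n 1265
1.2 [-0.0183  0.0001  0.002 ]
1.3 [-0.0363  0.0002  0.0059]
1.38 [-0.0504  0.0002  0.0102]
1.44 [-0.0607  0.0002  0.0142]
1.5 [-0.0707  0.0002  0.0188]
1.55 [-0.0788  0.0002  0.0231]
1.6 [-0.0868  0.0002  0.0278]
1.65 [-0.0944  0.0002  0.0329]
1.68 [-0.0989  0.0001  0.0361]
```

View pics/s6.png

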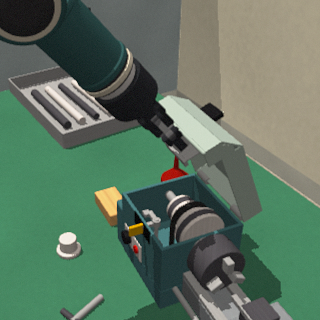

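Request:
{"method": "step_arm", "body": {
  "commands": [
    {"fingers": 1,"dx": -0.0183,"dy": 0,"dz": 0.002,"roll": 0},
    {"fingers": 1,"dx": -0.0363,"dy": 0,"dz": 0.0059,"roll": 0},
    {"fingers": 1,"dx": -0.0504,"dy": 0,"dz": 0.0102,"roll": 0},
    {"fingers": 1,"dx": -0.0607,"dy": 0,"dz": 0.0142,"roll": 0},
    {"fingers": 1,"dx": -0.0707,"dy": 0,"dz": 0.0188,"roll": 0},
    {"fingers": 1,"dx": -0.0788,"dy": 0,"dz": 0.0231,"roll": 0},
    {"fingers": 1,"dx": -0.0788,"dy": 0,"dz": 0.0231,"roll": 0}
  ]
}}

```text
time: 26.4
tool_pos: [0.6826, -0.0778, 0.3028]
tcp_rot: [0.121, 2.462, -0.011]
wrist_force: [-2.5, -1.0, -8.5]
width: 0.001
grip_force: 3.7
```

Request:
{"method": "step_arm", "body": {
  "commands": [
    {"fingers": 1,"dx": -0.004,"dy": 0,"dz": 0.0022,"roll": 0},
    {"fingers": 1,"dx": -0.008,"dy": 0,"dz": 0.0045,"roll": 0},
    {"fingers": 1,"dx": -0.012,"dy": 0,"dz": 0.007,"roll": 0},
    {"fingers": 1,"dx": -0.012,"dy": 0,"dz": 0.007,"roll": 0}
  ]
}}

```text
time: 26.9
tool_pos: [0.6913, -0.0782, 0.3015]
tcp_rot: [0.12, 2.473, -0.009]
wrist_force: [-25.2, 1.0, -4.5]
width: -0.002
grip_force: 11.6
```

```bash
cat > ang.py <<'E'
from h import *
exec(open("go.py").read())
# angle from points of the cover around the hinge: outer side plane seen by scene (back), inner by wrist/side
for n in ["scene","side"]:
    p,d,K,T=grab(n);L=lath(cloud(d,K,T));np.save(n+"last.npy",p)
    for y0,y1 in [(-75,75)]:
        m=(d>0)&(L[...,1]>y0)&(L[...,1]<y1)&(L[...,2]>200)&(L[...,2]<300)&(L[...,0]>85)&(L[...,0]<190)&(p[...,1]>70)
        if m.sum()>50:
            a=L[m];k=np.polyfit(a[:,2],a[:,0],1)
            for _ in range(3): e=abs(np.polyval(k,a[:,2])-a[:,0])<5;k=np.polyfit(a[e][:,2],a[e][:,0],1)
            print(n,m.sum(),"theta",np.pi/2+np.arctan(k[0]),"x at 250",np.polyval(k,250))
E
python3 ang.py
```

```text
26.9 [ 0.6913 -0.0782  0.3015] [ 0.12   2.473 -0.009] [-25.2   1.   -4.5] -0.0019082513818793369 11.621658951044083
lathe [ 74.1 -13.5 301.5] tilt 0.666 toolz [ 0.617  0.023 -0.786] tooly [-0.008  1.     0.023] q [-0.188 -0.106  2.009  0.145  0.581 -1.756] F lathe [-25.2  -1.5  -4.5]
scene 317 theta 1.4660449708920449 x at 250 129.28580985999685
side 1282 theta 1.584362118123261 x at 250 118.01418297195104
```

Request:
{"method": "step_arm", "body": {
  "commands": [
    {"fingers": 1,"dx": 0.008,"dy": 0,"dz": 0,"roll": 0},
    {"fingers": 1,"dx": 0.03,"dy": 0,"dz": 0,"roll": 0},
    {"fingers": 1,"dx": 0.06,"dy": 0,"dz": -0.03,"roll": 0},
    {"fingers": 1,"dx": 0.08,"dy": 0,"dz": -0.08,"roll": 0},
    {"fingers": 1,"dx": 0.09,"dy": 0,"dz": -0.12,"roll": 0},
    {"fingers": 1,"dx": 0.09,"dy": 0,"dz": -0.12,"roll": 0}
  ]
}}

```text
time: 27.75
tool_pos: [0.5544, -0.0678, 0.3544]
tcp_rot: [0.12, 2.44, -0.016]
wrist_force: [1.1, -0.6, 0.4]
width: -0.001
grip_force: 0.0
```

```bash
python3 ang.py; python3 -c "
import numpy as np,cv2;a=np.load('sidelast.npy')[60:400,200:520];b=np.load('scenelast.npy')[60:400,130:450];cv2.imwrite('pics/f.png',np.hstack([a,b]))"
```

```text
27.75 [ 0.5544 -0.0678  0.3544] [ 0.12   2.44  -0.016] [ 1.1 -0.6  0.4] -0.0010593558075570897 0.0
lathe [-63.2 -16.4 354.4] tilt 0.699 toolz [ 0.643  0.019 -0.766] tooly [-0.006  1.     0.02 ] q [-0.233 -0.453  2.184  0.161  0.725 -1.788] F lathe [ 1.1 -0.5  0.4]
scene 282 theta 1.4423118281773792 x at 250 130.18221933990887
side 1484 theta 1.5249084987808208 x at 250 116.01350684602052
```

View pics/f.png

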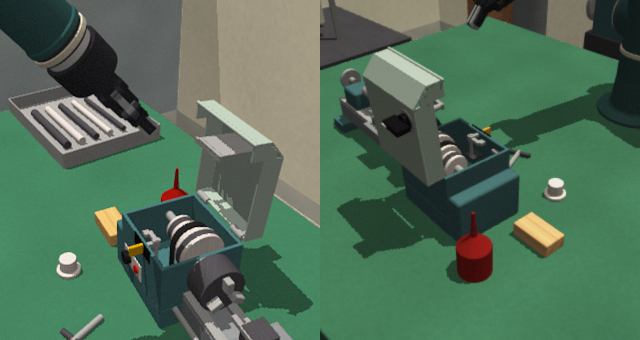

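```bash
python3 - <<'E'
from h import *
for n in["side","scene"]:
    p,d,K,T=grab(n);L=lath(cloud(d,K,T))
    m=(d>0)&(abs(L[...,1])<72)&(L[...,2]>312)&(L[...,2]<345)&(L[...,0]>20)&(L[...,0]<140)&(p[...,1]>60)
    print(n,m.sum(),np.percentile(L[m],[2,10,50,98],axis=0).round(1))
E
```

```text
side 906 [[ 66.4 -69.6 327.1]
 [ 67.4 -60.7 327.8]
 [ 81.8  -8.1 329.1]
 [ 99.8  68.9 333. ]]
scene 1545 [[ 69.3 -68.7 312.9]
 [ 72.2 -55.4 315.7]
 [ 96.5   6.  327.7]
 [112.2  69.4 332.6]]
```

Lip edge at x≈66, z≈328: matches θ≈1.65. Handing in.

```bash
python3 -c "
from workcell import finish_job
print(finish_job())"
```

```text
the job is handed in; nothing more can be done
None
```

The job is handed in after about 28 s of robot time: the cover stands open at its stop (about 1.65 rad, measured from the cameras), the arm is clear of it, and the loose things look undisturbed in the pictures. I tilted the tool about 39° to reach under the cover edge by pushing the arm repeatedly against its reach limit, because the interface has no tilt command.

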